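# Line up the lid hinge of a plant crate

### The job

Take the white foam transit block out from between the two hinge knuckles on the crate and drop it in the white waste tub. Then pick up the crate's lid by its dark handle and hold it level over the crate, its single knuckle between the crate's two so that all the holes line up and a hinge pin could be pushed straight through. Finish while still holding the lid there, still and clear of the crate, with its weight in your gripper; do not push the other things on the bench about.

Things in the scene. Friction and masses are not known exactly. Their poses are not given: they have to be found in the camera images.
- crate: open empty wooden box, fixed, 140 (x) by 160 (y) by 80 mm high, walls 8 mm. Origin: centre of its underside; z up. Along the outside of its +x wall runs a jamb block 34 mm deep, top flush with the rim; on it lies a steel leaf (top at 83 mm) with two knuckles and a gap between them. Yaw within 0.35 rad of 0. Crate and lid may each stand on either side of the bench
- crate_bore (a point): on the axis of the crate's two knuckle holes, midway in the 38 mm open gap between them; at (87, 0, 102) mm in the crate's frame, axes as the crate's (y along the bore). Each knuckle is a tube 28 mm long, 22 mm outside, 13 mm bore (the 8 mm pin has play)
- lid: loose wooden lid, about 0.3 kg, flat on the bench, 140 (x) by 160 (y) by 12 mm thick. Origin: centre of its underside; z up. On top, centred, a dark handle batten 24 mm wide (x), 90 mm long (y), its top 52 mm above the underside; the lid balances under it. On the +x edge one steel knuckle. Yaw within 0.4 rad of 0
- lid_bore (a point): centre of the lid knuckle's hole, at (87, 0, 12) mm in the lid's frame, axes as the lid's. Tube 30 mm long along y, 22 mm outside, 13 mm bore. Lined up, lid and crate have the same yaw, the lid is level with its origin 90 mm straight above the crate's origin (10 mm above the rim), and its knuckle is 4 mm clear of each crate knuckle
- foam_block: loose stiff white foam block, 26 by 26 mm and 60 mm high, standing on the crate's leaf in the gap between its knuckles (6 mm free at each knuckle), its upper 30 mm standing above them; about 15 g; yaw roughly as the crate's. Origin: centre of its underside; z up
- foam_block_mid (a point): middle of the foam block, 30 mm above its underside
- tub: white round open waste tub with a yellow and blue band, 144 mm across the rim, 110 mm high, wall 4 mm, loose (0.4 kg), standing at the far left or far right of the work area. Origin: centre of its underside
- seedling_a: potted seedling, terracotta pot 84 mm across and 70 mm high with a thin leafy stem, 160 mm tall in all; loose, leave it alone. Origin: centre of its underside. It stands across the bench from the tub
- seedling_b: potted seedling, terracotta pot 84 mm across and 70 mm high with a thin leafy stem, 190 mm tall in all; loose, leave it alone. Origin: centre of its underside.
- seedling_c: potted seedling, terracotta pot 84 mm across and 70 mm high with a thin leafy stem, 180 mm tall in all; loose, leave it alone. Origin: centre of its underside.
- hinge_pin: steel hinge pin, 8 mm thick and 115 mm long, lying in a blue tray at the back; leave it there. Origin: middle of its underside
- tape_dispenser: orange tape dispenser with a roll, 50 by 130 by 102 mm high; leave it alone. Origin: centre of its underside
- foam_offcut_a: flat white foam offcut, 70 by 50 by 30 mm, at the back; leave it alone. Origin: centre of its underside
- foam_offcut_b: flat white foam offcut, 50 by 40 by 20 mm, near the robot on the left; leave it alone. Origin: centre of its underside

How it is judged:
On the way:
1. the foam block has been let go inside the waste tub (horizontal distance between foam_block_mid and tub below 0.066 m and height (world z) of foam_block_mid below 0.1 m and contact force between the fingers and foam_block below 0.1 N), for 0.2 s.
At the end, for the whole second after the job is handed in: Lid held still in the fingers (over 3 N) over the crate, level to 0.1 rad; its bore within 4 mm of the crate's bore axis, 4.5 mm of the gap's middle, parallel to 0.08 rad; crate and lid press on each other with less than 1 N; foam block released inside the tub (all of step 1 and x of lid_bore in the frame of crate_bore between -0.004 and 0.004 m and z of lid_bore in the frame of crate_bore between -0.004 and 0.004 m and y of lid_bore in the frame of crate_bore between -0.0045 and 0.0045 m and angle between the y axis of lid and the y axis of crate, either way round below 0.08 rad and angle between lid's own z axis and vertical below 0.1 rad and horizontal distance between lid and crate below 0.03 m and contact force between the fingers and lid above 3 N and contact force between lid and crate below 1 N and linear speed of lid below 0.02 m/s and angular speed of lid below 0.15 rad/s); the arm keeps its last pose, push and grip.
It fails at once if a bystander or the tub was pushed more than 40 mm (distance of any of seedling_a, seedling_b, seedling_c, hinge_pin, tape_dispenser, foam_offcut_a, foam_offcut_b, tub from where it was at the start of the episode above 0.04 m).
It also fails if it takes over 53 s, if anything falls off the work surface, if the arm or the gripper's body presses on something with over 40 N, if the wrist force passes 120 N, or if a joint passes its speed limit or range.

### The arm

A 7-joint arm with a two-finger parallel gripper is mounted at the origin on the work surface. World frame = base frame: x ahead of the robot, y to its left, z up, the work surface at z = 0. Lengths are in m, angles in rad, forces in N, time in s.
With the tool pointing down it reaches from about 0.4 to 0.85 m from the base axis. Payload 10.4 kg.
Tool frame: the origin (TCP) lies midway between the tips of the shut fingers; the grasp point (between the pads) lies 19 mm behind it (manip.grasp_offset is the distance from the TCP to the grasp point, in m); z points along the fingers, y is the line along which they close (so a half turn about z gives the same grasp; the last joint's range is limited). The gripper opens to 85 mm and grips with 20 to 120 N. Pads are 22 mm wide; open, the fingers measure 114 mm over their backs; the gripper's body (76 mm by 85 mm) begins 54 mm behind the grasp point. The pads swing forward as they close: fully open they stand 13 mm farther back than shut.
Start: joints at [1.187, 0.332, -0.065, 1.46, 0.022, 1.35, -0.088], TCP at [0.221, -0.585, 0.231] pointing down, gripper open.
Joint ranges: [-2.6, 2.6], [-0.5, 2.12], [-1.47, 1.34], [0.16, 2.42], [-1.27, 4.41], [0.06, 2.06], [-2.6, 2.6]. Speed limits (rad/s): [2.22, 2.22, 2.79, 2.79, 3.14, 3.14, 3.14].

### API

Orientations are given as a unit quaternion [x, y, z, w].
In Python, from workcell import manip gives the robot as it stands.
- The arm moves only by the shell command python3 jog.py [FORCE], which reads ROWS from standard input. ROWS is a JSON list of rows, 1 to 20 of them, each written [[rx, ry, rz], [dx, dy, dz], opening]: a rotation vector rx, ry, rz in fractions of the full range, 1 being 180 degrees, then dx, dy, dz in normalised numbers (1 is 0.8 m), then the opening from 0.0 (shut) to 1.0 (fully open); each row is the pose to reach, as a shift and turn from the pose commanded when the command began, along the tool's axes at that moment; what a row does not reach only later rows make up. A row lasts 1/8 s, in which the tool goes at most 0.0625 m and 0.188 rad, less where a joint would pass 70% of its speed; a pose out of reach is approached as far as the arm can. The fingers move at their own pace and stop on an object; FORCE is the grip in N (left out, the last holds). Time passes only in rows, so rows that do not move let the fingers close. It prints the time, the measured TCP pose, the force, the opening and the grip force at its end. Shift and turn numbers lie between -1 and 1, and a call with a number outside is refused. Input that does not fit is refused with a message, and nothing moves.
- manip.get_obs(): the state, without advancing time (a new reading comes with each control period).
- manip.camera(name): name is "side" or "top" or "wrist"; returns the picture (480x640x3 uint8, blue, green, red); there is no depth.
- manip.calibration(name): a dict with "fx", "fy", "cx", "cy" (pixels), "k1" (the pictures are not rectified: a ray, as slopes to the right and down, at radius r is drawn at 1 + k1 r^2 times it, then the intrinsics apply), "world_from_camera" (4x4, takes a point from camera to world coordinates); the wrist camera has in their place "tool_from_camera" (4x4, takes a point from camera to tool coordinates, whose origin is the TCP and whose axes are the flange's). Camera axes: x right, y up, looking along -z (the intrinsics and any distortion apply to the point x, -y, -z); pixel columns grow to the right and rows downward; lengths in m; the calibration is good to about 2 mm. A picture is of the moment at which its call begins: read the wrist's pose just before it. calibration takes no time and is no camera call.
- manip.hand_in(): hands the job in; it is judged then, once.
The state is a dict: "clock": time; "joint_pos": joint angles; "joint_velocities": joint speeds; "tau": joint torques, N m; "position": TCP position; "ee_rot": TCP orientation; "ft_force": force on the tool from outside, world axes, zero at the start; "torque": the same for the moment, N m; "grip_width": opening from 0.0 (shut) to 1.0 (fully open); "grasp_force": force on a finger pad.
Only numpy, scipy, OpenCV 4.12 (cv2) and the standard library are available. Lean on these libraries where they do the work, as an engineer would, in place of code of your own. Each camera call takes 0.05 s, during which the arm holds its last target. There are 200 camera calls.

## Working session

There is one attempt and no reset: what is moved stays moved. The work goes in short steps, Python scripts to look and compute and a shell command to move; the robot and the scene stay as the last step left them, time stands still between calls to the robot, and variables do not carry over. Pictures are saved under pics/ and viewed, at most 10 in all, crops included, and the job is handed in when it is done.

```bash
ls; mkdir -p pics; python3 - <<'E'
from workcell import manip
import cv2, numpy as np
o=manip.get_obs();print(o['clock'],o['position'],o['ee_rot'],o['grip_width'],manip.grasp_offset)
for n in ("top","side"):
    cv2.imwrite(f"pics/{n}0.png",manip.camera(n)); c=manip.calibration(n); print(n,{k:np.round(v,4).tolist() for k,v in c.items()})
print(manip.calibration("wrist"))
E
```

```text
jog.py
pics
workcell.py
0.0 [ 0.22050873 -0.58441135  0.23050979] [ 9.83771728e-01  1.79423173e-01 -1.58516741e-04 -6.98400520e-04] 0.9962042731665541 0.0187
top {'fx': 572.3817, 'fy': 572.3817, 'cx': 324.2258, 'cy': 229.4501, 'k1': -0.0942, 'world_from_camera': [[-0.0467, 0.9787, -0.1999, 0.2974], [-0.9989, -0.0452, 0.0118, -0.0027], [0.0026, 0.2002, 0.9798, 1.367], [0.0, 0.0, 0.0, 1.0]]}
side {'fx': 467.5965, 'fy': 467.5965, 'cx': 312.3972, 'cy': 236.3746, 'k1': -0.096, 'world_from_camera': [[-0.9144, 0.2457, -0.3216, 0.1542], [-0.4045, -0.5303, 0.7451, 0.8575], [0.0126, 0.8114, 0.5843, 0.7695], [0.0, 0.0, 0.0, 1.0]]}
{'fx': 382.32818576018974, 'fy': 382.32818576018974, 'cx': 316.3441469166221, 'cy': 238.46755817106194, 'k1': 0.011077217056790925, 'tool_from_camera': array([[-1.89105328e-04,  9.46175287e-01,  3.23654586e-01,
         8.29491726e-02],
       [ 9.99999959e-01,  1.09497948e-04,  2.64173818e-04,
        -9.22036605e-04],
       [ 2.14515225e-04,  3.23654623e-01, -9.46175269e-01,
        -1.41616591e-01],
       [ 0.00000000e+00,  0.00000000e+00,  0.00000000e+00,
         1.00000000e+00]])}
```

View pics/top0.png

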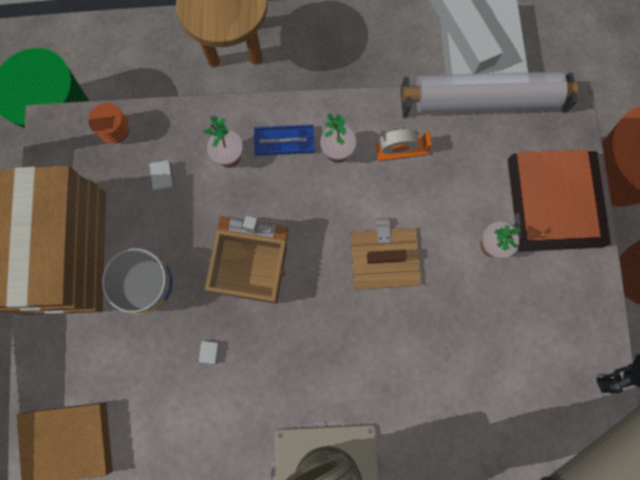

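View pics/side0.png

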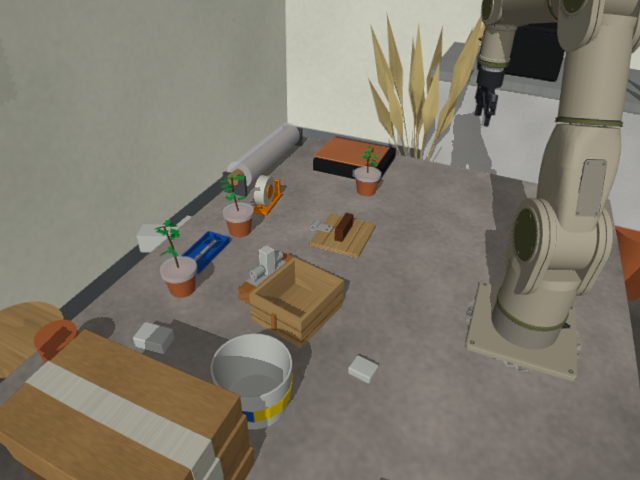

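Top: the crate rim is centred near (247,265), foam top (250,222), tub (137,280), and lid handle (387,256) with its knuckle at (384,235). Side: foam (267,257), lid handle (344,228). Next I'll enlarge both for measurement.

```bash
cat > h.py <<'E'
import numpy as np, cv2
from workcell import manip
from scipy.spatial.transform import Rotation as R
from scipy.optimize import least_squares
def cam(n,obs=None):
    c=manip.calibration(n)
    if n=="wrist":
        T=np.eye(4);T[:3,:3]=R.from_quat(obs['ee_rot']).as_matrix();T[:3,3]=obs['position']
        c['world_from_camera']=T@c['tool_from_camera']
    return c
def proj(c,P):
    p=np.linalg.inv(c['world_from_camera'])@np.append(P,1); s=np.array([p[0],-p[1]])/-p[2]
    s=s*(1+c['k1']*s@s); return np.array([c['fx']*s[0]+c['cx'],c['fy']*s[1]+c['cy']])
def ray(c,uv):
    d=np.array([(uv[0]-c['cx'])/c['fx'],(uv[1]-c['cy'])/c['fy']]); s=d.copy()
    for _ in range(20): s=d/(1+c['k1']*s@s)
    T=c['world_from_camera']; return T[:3,3],T[:3,:3]@np.array([s[0],-s[1],-1])
def atz(c,uv,z):
    o,d=ray(c,uv); return o+d*(z-o[2])/d[2]
def tri(obs):  # [(c,uv),...]
    f=lambda P:np.concatenate([proj(c,P)-uv for c,uv in obs])
    s=least_squares(f,atz(*obs[0],0.1)); return s.x,np.abs(s.fun).max()
def crop(img,x0,y0,w,h,k,name):
    a=cv2.resize(img[y0:y0+h,x0:x0+w],None,fx=k,fy=k,interpolation=cv2.INTER_CUBIC)
    for i in range(0,w,10): cv2.line(a,(i*k,0),(i*k,5 if i%50 else 14),(0,255,255),1)
    for i in range(0,h,10): cv2.line(a,(0,i*k),(5 if i%50 else 14,i*k),(0,255,255),1)
    cv2.imwrite(name,a)
E
python3 - <<'E'
from h import *
t=cv2.imread('pics/top0.png');s=cv2.imread('pics/side0.png')
crop(t,200,210,100,100,4,'/tmp/a.png');crop(t,345,210,80,100,4,'/tmp/b.png')
crop(s,235,240,115,100,4,'/tmp/c.png');crop(s,300,200,80,60,4,'/tmp/d.png')
A,B,C,D=[cv2.imread(f'/tmp/{k}.png') for k in 'abcd']
cv2.imwrite('pics/topc.png',np.hstack([A,B]))
D=cv2.copyMakeBorder(D,0,160,0,0,cv2.BORDER_CONSTANT); cv2.imwrite('pics/sidec.png',np.hstack([C,D]))
E
```

```text
(no output)
```

View pics/topc.png

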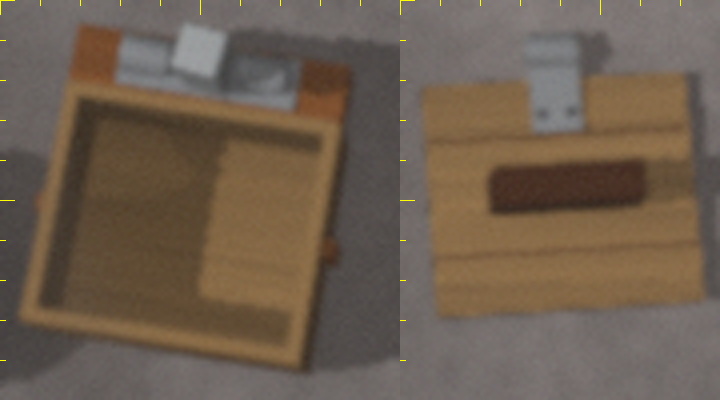

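View pics/sidec.png

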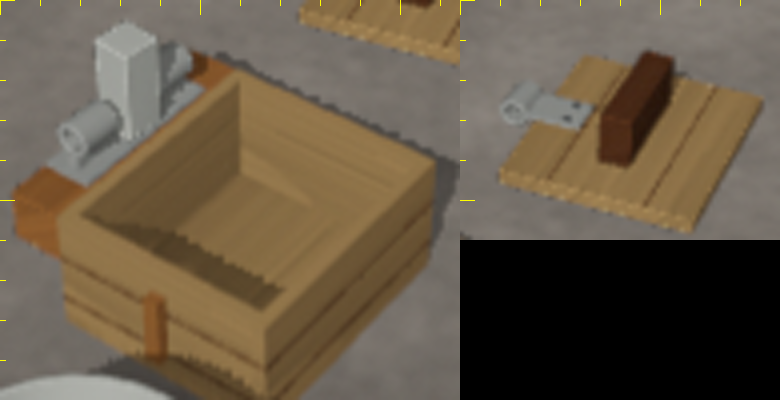

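```bash
cat > fit.py <<'E'
from h import *
t,s=cam('top'),cam('side')
def fit(pts,obs,z0=0.,freez=True):
    pts=np.array(pts,float)/1000
    def f(q):
        P=pts@R.from_euler('z',q[2]).as_matrix().T+np.array([q[0],q[1],q[3]])
        return np.concatenate([proj(c,P[i])-uv for c,i,uv in obs])
    r=least_squares(f,[0.5,0,0,z0],loss='soft_l1'); return r.x,np.round(r.fun.reshape(-1,2),1).tolist()
E
python3 - <<'E'
from fit import *
T1=lambda u,v:np.array([200+u/4,210+v/4]);T2=lambda u,v:np.array([345+(u-400)/4,210+v/4])
S1=lambda u,v:np.array([235+u/4,240+v/4]);S2=lambda u,v:np.array([300+(u-460)/4,200+v/4])
C=[(70,80,80),(70,-80,80),(-70,-80,80),(-70,80,80)]
q,r=fit(C,[(t,i,T1(*p)) for i,p in enumerate([(72,86),(343,122),(306,366),(20,320)])]+[(s,i,S1(*p)) for i,p in enumerate([(60,220),(240,70),(435,162),(267,330)])])
print('crate',q.round(4),r)
L=[(70,80,12),(70,-80,12),(-70,-80,12),(-70,80,12),(12,45,52),(12,-45,52),(-12,-45,52),(-12,45,52)]
q,r=fit(L,[(t,i,T2(*p)) for i,p in enumerate([(423,88),(685,73),(702,299),(437,314),(490,170),(642,160),(643,203),(490,213)])]+[(s,i,S2(*p)) for i,p in enumerate([(500,173),(588,55),(762,98),(692,222),(600,113),(652,52),(675,60),(632,120)])])
print('lid',q.round(4),r)
F=[(13,13,60),(13,-13,60),(-13,-13,60),(-13,13,60)]
q,r=fit(F,[(t,i,T1(*p)) for i,p in enumerate([(185,25),(228,35),(215,75),(172,64)])]+[(s,i,S1(*p)) for i,p in enumerate([(97,42),(125,25),(160,42),(128,58)])])
print('foam',q.round(4),r)
print('tub rim', [atz(t,p,0.11).round(3).tolist() for p in [(137,250),(137,311),(105,280),(170,280)]])
for p in [(225,147),(340,140)]: print('pot',atz(t,p,0.07).round(3))
o=manip.get_obs();print(o['clock'],o['position'],R.from_quat(o['ee_rot']).as_matrix().round(3).tolist())
E
```

```text
crate [ 0.486   0.1632 -0.2008 -0.0038] [[-0.4, -1.4], [0.1, 0.1], [-1.0, -0.4], [1.0, -0.0], [0.2, -0.3], [-0.2, 0.2], [0.7, 0.1], [0.5, 0.2]]
lid [ 0.4966 -0.1617  0.0038 -0.0021] [[-0.6, -0.5], [-0.4, 0.0], [0.1, 1.0], [-0.6, 0.8], [-0.1, -0.7], [0.2, -0.2], [0.8, -0.8], [0.5, -1.3], [0.0, -0.6], [-0.3, -0.1], [1.1, 0.2], [0.6, 0.3], [0.1, 0.8], [-1.4, -0.4], [0.9, -0.5], [0.4, 1.2]]
foam [ 0.5711  0.1447 -0.2965  0.079 ] [[-0.3, -0.8], [0.3, -0.5], [0.4, 0.7], [-0.3, 0.6], [-0.7, 0.2], [0.6, -0.8], [0.2, -0.3], [-0.2, 1.1]]
tub rim [[0.526, 0.404, 0.11], [0.39, 0.403, 0.11], [0.461, 0.476, 0.11], [0.455, 0.329, 0.11]]
pot [0.774 0.21  0.07 ]
pot [ 0.779 -0.066  0.07 ]
0.1 [ 0.22052177 -0.58442841  0.2305683 ] [[0.936, 0.353, -0.001], [0.353, -0.936, 0.001], [-0.0, -0.001, -1.0]]
```

Estimates from the two views: crate (0.486, 0.163) at yaw -0.20, foam (0.571, 0.145), lid (0.497, -0.162) at yaw about 0, tub (0.458, 0.404). Moving above the foam.

Careful with the scale: shifts go in shares of 0.8 m and turns go in shares of 180 degrees. That gives: 0.585 m / 0.8 = 0.7313, -0.26 m / 0.8 = -0.325, -0.96 rad / 3.1416 = -0.3056.

```bash
r='';echo '[[[0, 0, -0.0318], [0.0625, -0.0625, -0.0375], 1], [[0, 0, -0.0637], [0.125, -0.125, -0.0375], 1], [[0, 0, -0.0955], [0.1875, -0.175, -0.0375], 1], [[0, 0, -0.1273], [0.2375, -0.225, -0.0375], 1], [[0, 0, -0.1592], [0.2875, -0.275, -0.0375], 1], [[0, 0, -0.191], [0.3375, -0.325, -0.0375], 1], [[0, 0, -0.2228], [0.3875, -0.375, -0.0375], 1], [[0, 0, -0.2546], [0.4375, -0.425, -0.0375], 1], [[0, 0, -0.2865], [0.4875, -0.475, -0.0375], 1], [[0, 0, -0.3056], [0.5375, -0.525, -0.0375], 1], [[0, 0, -0.3056], [0.5875, -0.575, -0.0375], 1], [[0, 0, -0.3056], [0.6375, -0.625, -0.0375], 1], [[0, 0, -0.3056], [0.6875, -0.6625, -0.0375], 1], [[0, 0, -0.3056], [0.7188, -0.6875, -0.0375], 1], [[0, 0, -0.3056], [0.7313, -0.6988, -0.0375], 1], [[0, 0, -0.3056], [0.7313, -0.6988, -0.0375], 1], [[0, 0, -0.3056], [0.7313, -0.6988, -0.0375], 1]]' | python3 jog.py
python3 - <<'E'
from h import *
o=manip.get_obs();print(o['clock'],o['position'].round(4),R.from_quat(o['ee_rot']).as_matrix().round(3).tolist(),o['ee_rot'].tolist(),o['joint_pos'])
w=manip.camera('wrist');cv2.imwrite('pics/w1.png',w)
c=cam('wrist',o);print(proj(c,[.571,.145,.143]),proj(c,[.571,.145,.102]))
E
```

```text
clock: 2.22
position: [0.5705, 0.1433, 0.2614]
ee_rot: [0.79, 0.613, -0.0, 0.0]
ft_force: [0.0, 0.0, 0.2]
grip_width: 1.001
grasp_force: 0.0
2.225 [0.5705 0.1433 0.2614] [[0.249, 0.969, 0.0], [0.969, -0.249, -0.001], [-0.001, 0.0, -1.0]] [0.7902113938648471, 0.6128341543464434, -0.0002598722884754291, 0.0004298128066493589] [ 0.29949575  0.33079796 -0.78261429  1.48475302  0.23464974  1.42244113
 -0.74217766]
[317.73342432 229.34247835] [317.5062369  214.12605319]
```

View pics/w1.png

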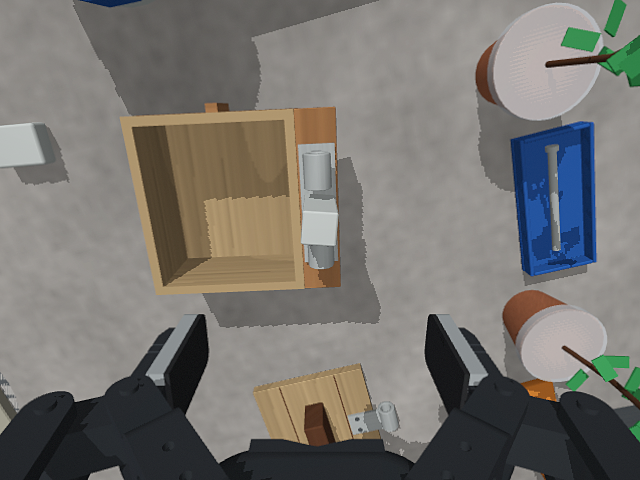

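The wrist view shows the foam top at about (320,229), against a prediction of (318,229), so the estimate holds. The crate rim corners are at (295,109), (122,117), (157,294) and (303,289). Descending and gripping.

Scaled: 0.154 m / 0.8 = 0.1925, 0.135 m / 0.8 = 0.1688.

```bash
echo '[[[0, 0, 0], [0.0025, 0, 0.0625], 1], [[0, 0, 0], [0.0025, 0, 0.125], 1], [[0, 0, 0], [0.0025, 0, 0.1688], 1], [[0, 0, 0], [0.0025, 0, 0.1925], 1], [[0, 0, 0], [0.0025, 0, 0.1925], 1], [[0, 0, 0], [0.0025, 0, 0.1925], 0], [[0, 0, 0], [0.0025, 0, 0.1925], 0], [[0, 0, 0], [0.0025, 0, 0.1925], 0], [[0, 0, 0], [0.0025, 0, 0.1925], 0], [[0, 0, 0], [0.0025, 0, 0.1925], 0], [[0, 0, 0], [0.0025, 0, 0.1925], 0], [[0, 0, 0], [0.0025, 0, 0.1925], 0]]' | python3 jog.py 20
python3 - <<'E'
from fit import *
o={'position':np.array([.5705,.1433,.2614]),'ee_rot':[0.7902113938648471, 0.6128341543464434, -0.0002598722884754291, 0.0004298128066493589]}
w=cam('wrist',o)
C=[(70,80,80),(70,-80,80),(-70,-80,80),(-70,80,80)]
T1=lambda u,v:np.array([200+u/4,210+v/4]);S1=lambda u,v:np.array([235+u/4,240+v/4])
W=[(w,i,np.array(p)) for i,p in enumerate([(295,109),(303,289),(157,294),(122,117)])]
print(fit(C,W))
print(fit(C,[(t,i,T1(*p)) for i,p in enumerate([(72,86),(343,122),(306,366),(20,320)])]+[(s,i,S1(*p)) for i,p in enumerate([(60,220),(240,70),(435,162),(267,330)])]+W))
E
```

```text
clock: 3.78
position: [0.5715, 0.1468, 0.1079]
ee_rot: [0.79, 0.613, 0.0, 0.0]
ft_force: [-1.6, -1.4, 5.4]
grip_width: 0.3
grasp_force: 26.9
(array([ 0.48777934,  0.1638511 , -0.21294997, -0.0032245 ]), [[-0.3, 0.9], [1.4, -0.4], [-0.4, -0.0], [-0.1, -0.4]])
(array([ 0.4870858 ,  0.16361113, -0.21121592, -0.00424485]), [[-0.2, -2.1], [0.2, 0.1], [-1.5, -0.5], [0.6, -0.9], [-0.4, -0.5], [-0.2, 0.3], [0.3, 0.5], [-0.6, 0.4], [-1.2, 1.3], [0.9, -0.6], [-0.4, -0.0], [-0.3, 0.3]])
```

Scaled: -0.1 m / 0.8 = -0.125, -0.07 m / 0.8 = -0.0875.

```bash
echo '[[[0, 0, 0], [0, 0, -0.0375], 0], [[0, 0, 0], [0, 0, -0.0875], 0], [[0, 0, 0], [0, 0, -0.125], 0], [[0, 0, 0], [0, 0, -0.125], 0]]' | python3 jog.py
python3 - <<'E'
from fit import *
print(tri([(t,np.array([67,168.])),(s,np.array([88,335.]))]),tri([(t,np.array([75,311.])),(s,np.array([238,402.]))]))
print(tri([(t,np.array([104,188.])),(s,np.array([88,350.]))]))
E
```

```text
clock: 4.28
position: [0.5721, 0.1473, 0.2096]
ee_rot: [0.79, 0.613, 0.002, 0.001]
ft_force: [0.3, 0.0, -0.8]
grip_width: 0.3
grasp_force: 26.2
(array([0.69591572, 0.53518134, 0.19492775]), np.float64(1.3125714867508407)) (array([0.40546676, 0.5231222 , 0.17154262]), np.float64(7.230851463425552))
(array([0.71631063, 0.51047873, 0.10810704]), np.float64(16.40640878763824))
```

Scaled: 0.207 m / 0.8 = 0.2588, 0.19 m / 0.8 = 0.2375.

```bash
echo '[[[0, 0, 0], [0.05, -0.0375, 0], 0], [[0, 0, 0], [0.1, -0.0813, 0], 0], [[0, 0, 0], [0.15, -0.125, 0], 0], [[0, 0, 0], [0.2, -0.1625, 0], 0], [[0, 0, 0], [0.2375, -0.1938, 0], 0], [[0, 0, 0], [0.2588, -0.2138, 0.0375], 0], [[0, 0, 0], [0.2588, -0.2138, 0.075], 0], [[0, 0, 0], [0.2588, -0.2138, 0.0938], 0], [[0, 0, 0], [0.2588, -0.2138, 0.0938], 0], [[0, 0, 0], [0.2588, -0.2138, 0.0938], 1], [[0, 0, 0], [0.2588, -0.2138, 0.0938], 1], [[0, 0, 0], [0.2588, -0.2138, 0.0938], 1], [[0, 0, 0], [0.2588, -0.2138, 0.075], 1], [[0, 0, 0], [0.2588, -0.2138, 0.0375], 1], [[0, 0, 0], [0.2588, -0.2138, -0.025], 1], [[0, 0, 0], [0.2588, -0.2138, -0.05], 1]]' | python3 jog.py
python3 - <<'E'
from h import *
o=manip.get_obs();print(o['position'],o['joint_pos'])
cv2.imwrite('pics/w2.png',cv2.resize(manip.camera('wrist'),(400,300)))
E
```

```text
clock: 6.28
position: [0.4571, 0.3906, 0.2514]
ee_rot: [0.79, 0.614, 0.002, -0.0]
ft_force: [0.3, 0.5, 0.3]
grip_width: 1.0
grasp_force: 0.0
[0.45706368 0.39064751 0.25144247] [-0.11124311  0.39026038 -0.87404508  1.46619189  0.30082898  1.41968122
 -1.24155179]
```

View pics/w2.png

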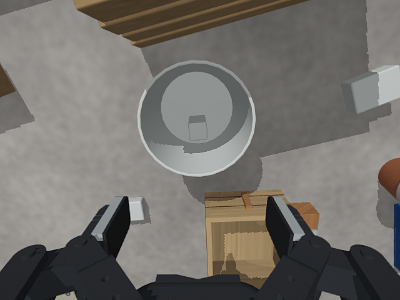

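The wrist view shows the foam in the tub, near (198,128). Moving above the lid.

Scaled: -0.525 m / 0.8 = -0.6563, -0.05 m / 0.8 = -0.0625, -0.255 rad / 3.1416 = -0.0812.

```bash
echo '[[[0, 0, -0.0159], [-0.0625, 0.0213, 0], 1], [[0, 0, -0.0318], [-0.125, 0.0425, 0], 1], [[0, 0, -0.0477], [-0.1875, 0.0625, 0], 1], [[0, 0, -0.0637], [-0.25, 0.0838, 0], 1], [[0, 0, -0.0812], [-0.3125, 0.105, 0], 1], [[0, 0, -0.0812], [-0.375, 0.125, 0], 1], [[0, 0, -0.0812], [-0.4375, 0.1475, 0], 1], [[0, 0, -0.0812], [-0.5, 0.1675, 0.025], 1], [[0, 0, -0.0812], [-0.5625, 0.1875, 0.05], 1], [[0, 0, -0.0812], [-0.6125, 0.2063, 0.0625], 1], [[0, 0, -0.0812], [-0.6438, 0.2163, 0.0625], 1], [[0, 0, -0.0812], [-0.6563, 0.22, 0.0625], 1], [[0, 0, -0.0812], [-0.6563, 0.22, 0.0625], 1]]' | python3 jog.py
python3 - <<'E'
from h import *
o=manip.get_obs();print(o['position'].tolist(),o['ee_rot'].tolist(),R.from_quat(o['ee_rot']).as_matrix().round(3).tolist())
cv2.imwrite('pics/w3.png',manip.camera('wrist'))
E
```

```text
clock: 7.95
position: [0.4973, -0.1623, 0.1973]
ee_rot: [0.705, 0.709, 0.0, -0.0]
ft_force: [-0.1, -0.5, -0.4]
grip_width: 1.001
grasp_force: 0.0
[0.49729812536975765, -0.1623346512305644, 0.19728491937382664] [0.705398882973994, 0.7088105500107081, 7.805817952490563e-05, -0.00011831939548835343] [[-0.005, 1.0, -0.0], [1.0, 0.005, 0.0], [0.0, -0.0, -1.0]]
```

View pics/w3.png

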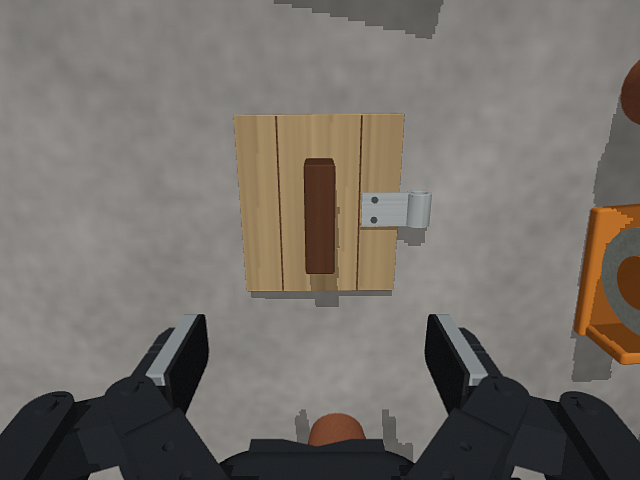

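The handle top spans (305,165) to (334,273) and the plate corners are at (235,116), (404,114), (393,291) and (247,291). Now I'll fit the lid pose.

```bash
python3 - <<'E'
from fit import *
o=manip.get_obs(); w=cam('wrist',o)
L=[(70,80,12),(70,-80,12),(-70,-80,12),(-70,80,12),(12,45,52),(12,-45,52),(-12,-45,52),(-12,45,52)]
W=[(w,i,np.array(p)) for i,p in enumerate([(404,114),(393,291),(247,291),(235,116),(335,165),(334,273),(306,273),(304,165)])]
print(fit(L,W)); print(fit(L[:4],W[:4]))
T2=lambda u,v:np.array([345+(u-400)/4,210+v/4]);S2=lambda u,v:np.array([300+(u-460)/4,200+v/4])
print(fit(L,W+[(t,i,T2(*p)) for i,p in enumerate([(423,88),(685,73),(702,299),(437,314),(490,170),(642,160),(643,203),(490,213)])]+[(s,i,S2(*p)) for i,p in enumerate([(500,173),(588,55),(762,98),(692,222),(600,113),(652,52),(675,60),(632,120)])])[0])
E
```

```text
(array([ 0.49959032, -0.1633314 ,  0.01273131, -0.0051103 ]), [[-0.1, 0.5], [-0.3, -1.5], [0.1, -0.5], [-0.6, -0.2], [0.6, -0.3], [0.6, 0.6], [-0.2, 0.8], [-0.1, -0.0]])
(array([ 0.49977032, -0.16341879,  0.01210743, -0.00388364]), [[0.5, 0.7], [0.0, -0.8], [0.1, 0.1], [-0.6, -0.1]])
[ 0.49926032 -0.16319592  0.0115522  -0.00460711]
```

Scaled: 0.175 m / 0.8 = 0.2188, 0.002 m / 0.8 = 0.0025, -0.008 rad / 3.1416 = -0.0025.

```bash
echo '[[[0, 0, -0.0025], [-0.0013, 0.0025, 0.0625], 1], [[0, 0, -0.0025], [-0.0013, 0.0025, 0.125], 1], [[0, 0, -0.0025], [-0.0013, 0.0025, 0.175], 1], [[0, 0, -0.0025], [-0.0013, 0.0025, 0.2063], 1], [[0, 0, -0.0025], [-0.0013, 0.0025, 0.2188], 1], [[0, 0, -0.0025], [-0.0013, 0.0025, 0.2188], 1], [[0, 0, -0.0025], [-0.0013, 0.0025, 0.2188], 0], [[0, 0, -0.0025], [-0.0013, 0.0025, 0.2188], 0], [[0, 0, -0.0025], [-0.0013, 0.0025, 0.2188], 0], [[0, 0, -0.0025], [-0.0013, 0.0025, 0.2188], 0], [[0, 0, -0.0025], [-0.0013, 0.0025, 0.2188], 0], [[0, 0, -0.0025], [-0.0013, 0.0025, 0.2188], 0], [[0, 0, -0.0025], [-0.0013, 0.0025, 0.2188], 0]]' | python3 jog.py 60
echo '[[[0, 0, 0], [0, 0, -0.025], 0], [[0, 0, 0], [0, 0, -0.075], 0], [[0, 0, 0], [0, 0, -0.15], 0], [[0, 0, 0], [0, 0, -0.2], 0], [[0, 0, 0], [0, 0, -0.225], 0], [[0, 0, 0], [0, 0, -0.225], 0]]' | python3 jog.py
python3 - <<'E'
from h import *
o=manip.get_obs();print(o['position'].tolist(),o['ee_rot'].tolist(),R.from_quat(o['ee_rot']).as_matrix().round(4).tolist())
cv2.imwrite('pics/w4.png',manip.camera('wrist'))
E
```

```text
clock: 9.62
position: [0.4998, -0.1639, 0.0229]
ee_rot: [0.703, 0.712, 0.0, 0.001]
ft_force: [-1.0, 0.3, 5.6]
grip_width: 0.27
grasp_force: 60.7
clock: 10.38
position: [0.4997, -0.1638, 0.2032]
ee_rot: [0.703, 0.712, 0.0, 0.001]
ft_force: [-0.1, 1.4, -3.7]
grip_width: 0.272
grasp_force: 59.7
[0.49974536833317973, -0.16382756604654053, 0.20316869589942954] [0.7025496262669372, 0.7116340400687006, 0.00024175245924495763, 0.0009783677399470855] [[-0.0128, 0.9999, 0.0017], [0.9999, 0.0128, -0.001], [-0.0011, 0.0017, -1.0]]
```

View pics/w4.png

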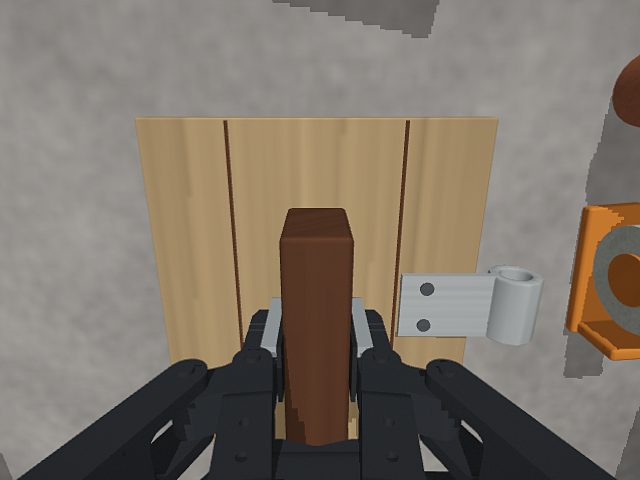

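The lid is held level: far edge row 118 at both corners, knuckle at (514,305). Carrying it to hover above the crate.

Scaled: 0.3275 m / 0.8 = 0.4094, 0.058 m / 0.8 = 0.0725, 0.225 rad / 3.1416 = 0.0716.

```bash
echo '[[[0, 0, 0.0064], [0.025, 0, 0], 0], [[0, 0, 0.0159], [0.0625, -0.0013, 0], 0], [[0, 0, 0.0255], [0.1125, -0.0025, 0], 0], [[0, 0, 0.035], [0.1625, -0.0038, 0], 0], [[0, 0, 0.0446], [0.2125, -0.005, 0], 0], [[0, 0, 0.0541], [0.2625, -0.0063, 0], 0], [[0, 0, 0.0637], [0.3125, -0.0075, 0], 0], [[0, 0, 0.07], [0.3625, -0.0088, 0], 0], [[0, 0, 0.0716], [0.3938, -0.01, 0], 0], [[0, 0, 0.0716], [0.4094, -0.01, 0.025], 0], [[0, 0, 0.0716], [0.4094, -0.01, 0.05], 0], [[0, 0, 0.0716], [0.4094, -0.01, 0.0688], 0], [[0, 0, 0.0716], [0.4094, -0.01, 0.0725], 0], [[0, 0, 0.0716], [0.4094, -0.01, 0.0725], 0]]' | python3 jog.py
python3 - <<'E'
from h import *
o=manip.get_obs();print(o['position'].tolist(),o['ee_rot'].tolist(),R.from_quat(o['ee_rot']).as_matrix().round(4).tolist())
w=manip.camera('wrist');cv2.imwrite('pics/w5f.png',w);crop(w,300,100,200,150,4,'pics/w5.png')
crop(w,420,180,200,150,4,'pics/w5.png')
c=cam('wrist',o); 
for P in [(87,19,102),(87,47,102),(87,-19,102),(87,-47,102)]:
    print(P,proj(c,R.from_euler('z',-.212).as_matrix()@np.array(P)/1000+[.4875,.1637,0]).round(1))
E
```

```text
clock: 12.18
position: [0.4871, 0.1636, 0.1443]
ee_rot: [0.778, 0.628, -0.0, -0.0]
ft_force: [1.0, 0.1, -1.5]
grip_width: 0.272
grasp_force: 59.5
[0.4871108686246646, 0.16358607613344972, 0.1442940961534259] [0.7780287072240515, 0.6282287185913042, -6.698031953634556e-05, -5.818965273621569e-05] [[0.2107, 0.9776, -0.0002], [0.9776, -0.2107, 0.0], [-0.0, -0.0002, -1.0]]
(87, 19, 102) [490.  241.9]
(87, 47, 102) [498.5 187.5]
(87, -19, 102) [479.7 308.2]
(87, -47, 102) [473.  352.2]
```

View pics/w5.png

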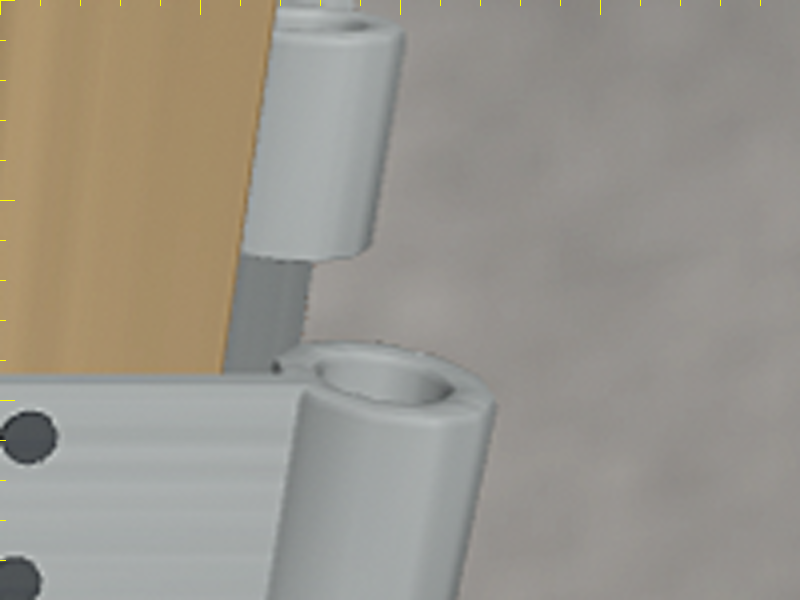

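The crate's +y knuckle spans crop rows 38 to 258, with its right edge running from (405,38) to (370,240). The lid knuckle's bore ellipse is centred at crop (385,382). I'll compare these with model projections.

```bash
python3 - <<'E'
from h import *
o=manip.get_obs();c=cam('wrist',o)
th=np.linspace(0,2*np.pi,181)
def circ(pose,x,y,z,r):
    P=np.c_[x+r*np.cos(th),0*th+y,z+r*np.sin(th)]/1000@R.from_euler('z',pose[2]).as_matrix().T+[pose[0],pose[1],pose[3]]
    q=np.array([proj(c,p) for p in P]); return (q-[420,180])*4
def ext(n,q): print(n,'mean',q.mean(0).round(),'right',q[q[:,0].argmax()].round(),'top',q[q[:,1].argmin()].round(),'bot',q[q[:,1].argmax()].round())
for z in (0,-.004):
  cr=(.4875,.1637,-.212,z)
  ext('c47',circ(cr,87,47,102,11));ext('c19',circ(cr,87,19,102,11))
p=o['position'];ld=(p[0],p[1]+.0003,-.2123,p[2]-.0229)
ext('lid15 outer',circ(ld,87,15,12,11));ext('lid15 bore',circ(ld,87,15,12,6.5));ext('lid-15',circ(ld,87,-15,12,11))
E
```

```text
c47 mean [312.  31.] right [412.  39.] top [271.  14.] bot [353.  49.]
c19 mean [278. 248.] right [372. 260.] top [241. 220.] bot [315. 278.]
c47 mean [297.  25.] right [395.  32.] top [258.   8.] bot [337.  42.]
c19 mean [264. 238.] right [357. 250.] top [229. 211.] bot [301. 267.]
lid15 outer mean [397. 379.] right [513. 399.] top [347. 338.] bot [450. 422.]
lid15 bore mean [396. 378.] right [464. 389.] top [366. 354.] bot [426. 403.]
lid-15 mean [353. 618.] right [460. 643.] top [308. 566.] bot [399. 674.]
```

Scaled: 0.031 m / 0.8 = 0.0388, 0.001 m / 0.8 = 0.0013.

```bash
echo '[[[0, 0, 0], [0.0013, 0.0006, 0], 0], [[0, 0, 0], [0.0013, 0.0006, 0.0075], 0], [[0, 0, 0], [0.0013, 0.0006, 0.015], 0], [[0, 0, 0], [0.0013, 0.0006, 0.0225], 0], [[0, 0, 0], [0.0013, 0.0006, 0.03], 0], [[0, 0, 0], [0.0013, 0.0006, 0.035], 0], [[0, 0, 0], [0.0013, 0.0006, 0.0388], 0], [[0, 0, 0], [0.0013, 0.0006, 0.0388], 0], [[0, 0, 0], [0.0013, 0.0006, 0.0388], 0]]' | python3 jog.py
python3 - <<'E'
from h import *
o=manip.get_obs();print(o['position'].tolist(),R.from_quat(o['ee_rot']).as_matrix().round(4).tolist(),o['ft_force'])
w=manip.camera('wrist');cv2.imwrite('pics/w6f.png',w)
crop(w,440,160,130,200,3,'/tmp/a.png'); s=manip.camera('side');cv2.imwrite('pics/s6f.png',s);crop(s,230,210,130,120,3,'/tmp/b.png')
a=cv2.imread('/tmp/a.png');b=cv2.imread('/tmp/b.png');b=cv2.copyMakeBorder(b,0,240,0,0,cv2.BORDER_CONSTANT);cv2.imwrite('pics/f6.png',np.hstack([a,b]))
E
```

```text
clock: 13.35
position: [0.4879, 0.1646, 0.1135]
ee_rot: [0.778, 0.628, 0.0, 0.0]
ft_force: [-0.7, -0.3, -2.1]
grip_width: 0.267
grasp_force: 59.5
[0.487871748084506, 0.16463583773231205, 0.11346265965627356] [[0.2104, 0.9776, 0.0003], [0.9776, -0.2104, -0.0], [0.0, 0.0003, -1.0]] [-0.69604713 -0.27412936 -2.09668677]
```

View pics/f6.png

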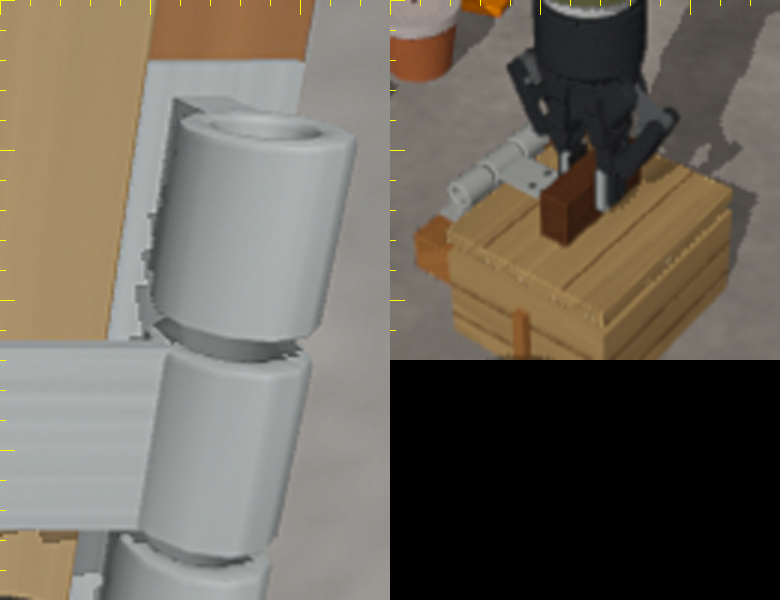

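```bash
python3 - <<'E'
from h import *
o=manip.get_obs();c=cam('wrist',o);p=o['position']
ld=np.array([p[0],p[1]+.0003,0]);Rz=R.from_euler('z',-.2123).as_matrix()
a=np.radians(np.arange(40,141,20))   # upper arc of the tube ends
for y in (47,19,15,-15,-19):
    print(y,[((proj(c,Rz@np.array([87+11*np.cos(b),y,102+11*np.sin(b)])/1000+ld)-[440,160])*3).round().astype(int).tolist() for b in a])
E
```

```text
47 [[369, 139], [358, 144], [335, 147], [305, 147], [271, 144], [239, 139]]
19 [[326, 336], [315, 344], [294, 348], [265, 348], [234, 344], [204, 336]]
15 [[321, 363], [310, 370], [288, 374], [260, 374], [229, 370], [199, 363]]
-15 [[281, 547], [270, 557], [250, 563], [224, 562], [194, 557], [167, 547]]
-19 [[276, 571], [265, 581], [245, 586], [219, 586], [190, 580], [163, 570]]
```

Both gaps show, and the tubes look coaxial to under 1 mm. I'll check the gap symmetry with an intensity profile.

```bash
python3 - <<'E'
from h import *
w=cv2.cvtColor(cv2.imread('pics/w6f.png'),cv2.COLOR_BGR2GRAY).astype(np.float32)
for u0 in (235,255,275):
    v=np.r_[np.arange(318,384,3),np.arange(531,597,3)].astype(np.float32);u=u0-(v-300)*40/185
    g=cv2.remap(w,(440+u/3).astype(np.float32)[None],(160+v/3).astype(np.float32)[None],1)[0]
    print(u0,list(zip(v[:22].astype(int).tolist(),g[:22].astype(int).tolist())),'\n   ',list(zip(v[22:].astype(int).tolist(),g[22:].astype(int).tolist())))
E
```

```text
235 [(318, 167), (321, 167), (324, 167), (327, 167), (330, 167), (333, 171), (336, 149), (339, 116), (342, 117), (345, 119), (348, 120), (351, 119), (354, 118), (357, 114), (360, 147), (363, 160), (366, 165), (369, 173), (372, 172), (375, 166), (378, 162), (381, 163)] 
    [(531, 164), (534, 163), (537, 164), (540, 164), (543, 166), (546, 164), (549, 137), (552, 121), (555, 123), (558, 120), (561, 134), (564, 150), (567, 161), (570, 167), (573, 172), (576, 170), (579, 163), (582, 160), (585, 160), (588, 160), (591, 160), (594, 161)]
255 [(318, 169), (321, 169), (324, 169), (327, 169), (330, 170), (333, 172), (336, 169), (339, 122), (342, 105), (345, 107), (348, 107), (351, 107), (354, 106), (357, 105), (360, 93), (363, 146), (366, 167), (369, 168), (372, 180), (375, 175), (378, 168), (381, 165)] 
    [(531, 166), (534, 166), (537, 166), (540, 165), (543, 166), (546, 166), (549, 171), (552, 148), (555, 117), (558, 112), (561, 114), (564, 99), (567, 136), (570, 159), (573, 166), (576, 173), (579, 178), (582, 175), (585, 168), (588, 167), (591, 167), (594, 167)]
275 [(318, 170), (321, 171), (324, 170), (327, 170), (330, 171), (333, 171), (336, 177), (339, 162), (342, 94), (345, 87), (348, 88), (351, 90), (354, 88), (357, 87), (360, 74), (363, 142), (366, 155), (369, 163), (372, 175), (375, 185), (378, 178), (381, 170)] 
    [(531, 166), (534, 166), (537, 166), (540, 165), (543, 165), (546, 166), (549, 167), (552, 171), (555, 139), (558, 94), (561, 90), (564, 85), (567, 122), (570, 145), (573, 160), (576, 167), (579, 174), (582, 184), (585, 180), (588, 172), (591, 170), (594, 172)]
```

The gaps come out at about 4.3 and 3.7 mm and the tubes are coaxial to about 0.5 mm. I'll let it settle and hand in.

```bash
echo '[[[0, 0, 0], [0, 0, 0], 0], [[0, 0, 0], [0, 0, 0], 0], [[0, 0, 0], [0, 0, 0], 0], [[0, 0, 0], [0, 0, 0], 0]]' | python3 jog.py && python3 -c "
from workcell import manip
print(manip.hand_in())"
```

```text
clock: 13.95
position: [0.4878, 0.1646, 0.1133]
ee_rot: [0.778, 0.628, -0.0, 0.0]
ft_force: [0.5, -0.3, -3.2]
grip_width: 0.269
grasp_force: 59.5
the job is handed in; nothing more can be done
None
```

The foam block is in the waste tub, and I handed in at 13.95 s with the lid held level over the crate, its knuckle centred to about 0.3 mm and coaxial to about 0.5 mm by the wrist camera; the hand-in returned no verdict.

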